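# Load two tubes into an indexing sample wheel

### The arm

A 7-joint arm with a two-finger parallel gripper is mounted at the origin on a cart in front of the work surface, level with it; the furniture and walls round the work are solid. World frame = base frame: x ahead of the robot, y to its left, z up, the work surface at z = 0. Lengths are in m, angles in rad, forces in N, time in s.
With the tool pointing down it reaches from about 0.4 to 0.85 m from the base axis. Payload 10.4 kg.
Tool frame: the origin (TCP) lies on the centre line of the jaws, within the pads' length; the fingertips stand 14 mm ahead of it and the grasp point (between the pads) lies 5 mm behind it (manip.tip_reach is the distance from the TCP to the fingertips, in m); z points along the fingers, y is the line along which they close (so a half turn about z gives the same grasp; the last joint's range is limited). The gripper opens to 85 mm and grips with 20 to 120 N. Pads are 22 mm wide; open, the fingers measure 114 mm over their backs; the gripper's body (76 mm by 85 mm) begins 54 mm behind the grasp point. The pads swing forward as they close: fully open they stand 13 mm farther back than shut.
Start: joints at [-1.157, 0.332, -0.065, 1.46, 0.022, 1.35, -0.088], TCP at [0.264, 0.566, 0.245] pointing down, gripper open.
Joint ranges: [-2.6, 2.6], [-0.5, 2.12], [-1.47, 1.34], [0.16, 2.42], [-1.27, 4.41], [0.06, 2.06], [-2.6, 2.6]. Speed limits (rad/s): [2.22, 2.22, 2.79, 2.79, 3.14, 3.14, 3.14].

### API

Orientations are given as a unit quaternion [x, y, z, w].
In Python, from workcell import manip gives the robot as it stands.
- The arm moves only by the shell command python3 -m pendant 'ROWS' [FORCE]. ROWS is JSON, a list of rows, each a list of 7 numbers: the shift along the tool's x, y, z in units of 50 mm (1.0 is 50 mm), then the turn, a rotation vector about the tool's x, y, z in units of 8 degrees (1.0 is 8 degrees), then the opening, from -1 (shut) to 1 (fully open), so that 0 is half open. In form: [[dx, dy, dz, ax, ay, az, jaw], ...]. A call has exactly 10 rows; each row is the pose to reach, as a shift and turn from the pose commanded when the call began, along the tool's axes at that moment; what a row does not reach only later rows make up. A row lasts 1/8 s, in which the tool goes at most 62.5 mm and 10.7 degrees, less where a joint would pass 70% of its speed; a pose out of reach is approached as far as the arm can. A call with a gripper value outside its range is refused whole. The fingers move at their own pace and stop on an object; FORCE is the grip in N (left out, the last holds). Time passes only in rows, so rows that repeat a pose let the fingers close, or fill a call up. It gives the time, the measured TCP pose, the force, the opening and the grip force at its end, in the units of the state.
- manip.get_obs(): the state, without advancing time (a new reading comes with each control period).
- manip.camera(name): name is "scene" or "top"; returns (picture, depth): 420x560x3 uint8, red, green, blue; 420x560 float32, m along the optical axis (not along the pixel's ray), 0 where there is no reading.
- manip.get_calibration(name): a dict with "fx", "fy", "cx", "cy" (pixels), "xyz" and "orientation" of the camera in the world. Camera axes: x right, y up, looking along -z (the intrinsics and any distortion apply to the point x, -y, -z); pixel columns grow to the right and rows downward; lengths in m; the calibration is good to about 2 mm. A picture is of the moment at which its call begins. get_calibration takes no time and is no camera call.
- manip.hand_in(): hands the job in; it is judged then, once.
Trained networks look in the newest picture that a camera, given by its name, has taken for a name from the list of things; names that differ only in an ending like _2 or _b are one class to them, and where a whole thing is asked for, a point or a joint stands for the part that bears it (a point fixed in the world has none). Each returns a list of dicts, best first, with "p" (0 to 1); they miss things now and then, are a little off and sometimes report something else, mostly with a low value. They report only what shows in the picture. A call takes as long as a camera call.
- manip.find_in(thing, camera): "box" ([left, top, right, bottom] in pixels, round what is visible of it).
- manip.trace(thing, camera): "pixels" (420x560 bool, what is visible of it) and "box" ([left, top, right, bottom] in pixels, round what is visible of it).
- manip.tip_of(thing, camera): "pixel" ([column, row] in pixels: a listed point, or the origin of a listed thing).
The state is a dict: "clock": time; "joint_pos": joint angles; "joint_velocities": joint speeds; "tau": joint torques, N m; "position": TCP position; "ee_rot": TCP orientation; "ft_force": force on the tool from outside, world axes, zero at the start; "torque": the same for the moment, N m; "grip_width": opening from 0.0 (shut) to 1.0 (fully open); "grasp_force": force on a finger pad.
Only numpy, scipy, OpenCV 4.12 (cv2) and the standard library are available. Lean on these libraries where they do the work, as an engineer would, in place of code of your own. Each camera call takes 0.05 s, during which the arm holds its last target. There are 200 camera calls.

### The job

Load the sample changer: take either tube from the rack and push it fully home in the empty pocket at the steel loading pointer, then turn the wheel exactly one click counter-clockwise (seen from above) so that the next empty pocket comes to the pointer. Load the other tube there in the same way, turn the wheel one more click the same way and let go. Do not turn the wheel the wrong way from its start or run past a click, and leave the other things on the table where they are.

Things in the scene. Friction and masses are not known exactly. Their poses are not given: they have to be found in the camera images.
- wheel (a joint): turning angle of the sample wheel in rad: 0 at the start, growing counter-clockwise as seen from above (looking down on the wheel, along its axis). It rests at clicks 1.047 rad (60 deg) apart (0, 1.047, 2.094, ...): a detent of at most about 0.15 N m pulls it to the nearer click when let go
- handle (a point): centre of the wheel's handle: a black bar 40 mm long, 16 mm thick, 36 mm tall on a thin post (16 mm wide) on the wheel's axis; turns with the wheel. z = the wheel's axis, up out of the wheel, leaning 25 deg from vertical to the front; x = along the bar's 40 mm; y = across its 16 mm. Its top is 18 mm above this point along z, its underside 18 mm below, just above the caps of loaded tubes
- pocket_1 (a point): pocket at the steel loading pointer (front, lowest) at the start: this point is the centre of a tube standing home in it. A grey cup on the wheel, 72 mm from its axis, bore 20 mm, mouth flared to 31 mm; floor 53.5 mm below this point, mouth 6.5 mm above it along z. z = pocket axis out of the mouth, parallel to the wheel's axis (25 deg from vertical). Moves with the wheel; six alike, 60 deg apart
- pocket_2 (a point): the same for the next empty pocket, which stands on the robot's left of pocket 1 at the start and comes to the pointer when the wheel is turned one click counter-clockwise; the pockets on the other side of pocket 1 already hold two tubes, fixed there
- tube_a_mid (a point): centre (half-way up) of a capped sample tube standing in the rack: 107 mm long, body 16 mm across with a conical foot at -z (foot 53.5 mm below this point), round cap 20 mm across and 13 mm tall at the top, whose centre is 47 mm above this point; z = along the tube to its cap; 15 to 30 g. It stands a little loosely in its rack hole
- tube_b_mid (a point): the same for the other, equal tube; the two stand 79 mm apart in one rack
- tube_a: the same tube, origin at the tip of its foot
- tube_b: the same tube, origin at the tip of its foot
- rack: blue tube rack, fixed to the table, 48 mm (x) by 156 mm (y), 61 mm tall, one row of six holes along y; origin at the centre of its underside; the tubes stand 4 mm above the table in the second hole from either end, caps' tops 111 mm above the table
- changer: sample changer, fixed to the table: white base plate 170 x 160 mm (x, y); origin on its underside, below the wheel's centre; its front, with the steel loading pointer, faces its own -x. It carries the aluminium wheel, 194 mm across, whose axis leans 25 deg from vertical to -x; wheel centre 80 mm above that origin. It stands on the light worktop, 2 mm higher than the black table that bears the rack
- bottle_1: bystander: glass reagent bottle with blue screw cap, 58 mm wide, 109 mm tall; origin at the centre of its underside
- wash_bottle: bystander: white wash bottle with a bent spout, 203 mm tall; origin at the centre of its underside
- petri_1: bystander: closed petri dish, 91 mm wide, 15 mm tall; origin at the centre of its underside
- lab_timer: bystander: flat white timer, 62x68x18 mm; origin at the centre of its underside
- cotton_jar: bystander: steel jar with a knobbed lid, 81x75x96 mm; origin at the centre of its underside
- log_book: bystander: dark blue hard-cover book, 210x149x13 mm; origin at the centre of its underside
- tape_roll_1: bystander: roll of tape lying flat, 73 mm wide, 19 mm tall; origin at the centre of its underside

How it is judged:
On the way, in this order (a step that is already met when the one before it is completed fails the run):
1. one tube stands fully home in pocket 1, let go, the wheel not yet turned (((distance between tube_a_mid and pocket_1 below 0.012 m and z of tube_a_mid in the frame of pocket_1 below 0.006 m and angle between the z axis of tube_a_mid and the z axis of pocket_1, either way round below 0.22 rad) or (distance between tube_b_mid and pocket_1 below 0.012 m and z of tube_b_mid in the frame of pocket_1 below 0.006 m and angle between the z axis of tube_b_mid and the z axis of pocket_1, either way round below 0.22 rad)) and value of joint wheel between -0.13 and 0.13 rad and contact force between the fingers and tube_a below 0.5 N and contact force between the fingers and tube_b below 0.5 N), for 0.2 s.
2. the wheel is turned one click counter-clockwise with that tube in it (((distance between tube_a_mid and pocket_1 below 0.012 m and z of tube_a_mid in the frame of pocket_1 below 0.006 m and angle between the z axis of tube_a_mid and the z axis of pocket_1, either way round below 0.22 rad) or (distance between tube_b_mid and pocket_1 below 0.012 m and z of tube_b_mid in the frame of pocket_1 below 0.006 m and angle between the z axis of tube_b_mid and the z axis of pocket_1, either way round below 0.22 rad)) and value of joint wheel between 0.9172 and 1.1772 rad), for 0.3 s.
3. the other tube stands fully home in pocket 2, let go, the wheel still at the first click ((((distance between tube_a_mid and pocket_1 below 0.012 m and z of tube_a_mid in the frame of pocket_1 below 0.006 m and angle between the z axis of tube_a_mid and the z axis of pocket_1, either way round below 0.22 rad) and (distance between tube_b_mid and pocket_2 below 0.012 m and z of tube_b_mid in the frame of pocket_2 below 0.006 m and angle between the z axis of tube_b_mid and the z axis of pocket_2, either way round below 0.22 rad)) or ((distance between tube_b_mid and pocket_1 below 0.012 m and z of tube_b_mid in the frame of pocket_1 below 0.006 m and angle between the z axis of tube_b_mid and the z axis of pocket_1, either way round below 0.22 rad) and (distance between tube_a_mid and pocket_2 below 0.012 m and z of tube_a_mid in the frame of pocket_2 below 0.006 m and angle between the z axis of tube_a_mid and the z axis of pocket_2, either way round below 0.22 rad))) and value of joint wheel between 0.9172 and 1.1772 rad and contact force between the fingers and tube_a below 0.5 N and contact force between the fingers and tube_b below 0.5 N), for 0.2 s.
4. the wheel is turned one more click ((((distance between tube_a_mid and pocket_1 below 0.012 m and z of tube_a_mid in the frame of pocket_1 below 0.006 m and angle between the z axis of tube_a_mid and the z axis of pocket_1, either way round below 0.22 rad) and (distance between tube_b_mid and pocket_2 below 0.012 m and z of tube_b_mid in the frame of pocket_2 below 0.006 m and angle between the z axis of tube_b_mid and the z axis of pocket_2, either way round below 0.22 rad)) or ((distance between tube_b_mid and pocket_1 below 0.012 m and z of tube_b_mid in the frame of pocket_1 below 0.006 m and angle between the z axis of tube_b_mid and the z axis of pocket_1, either way round below 0.22 rad) and (distance between tube_a_mid and pocket_2 below 0.012 m and z of tube_a_mid in the frame of pocket_2 below 0.006 m and angle between the z axis of tube_a_mid and the z axis of pocket_2, either way round below 0.22 rad))) and value of joint wheel between 1.9644 and 2.2244 rad), for 0.3 s.
At the end, for the whole second after the job is handed in: One tube stands home in pocket 1 and the other in pocket 2 (each tube's centre within 12 mm of its place and no more than 6 mm high, axis within 12.5 deg (0.22 rad) of the pocket's), and the wheel rests two clicks (2.094 rad within 0.13) counter-clockwise of where it began (all of step 4 and velocity of joint wheel between -0.1 and 0.1 rad/s and linear speed of each of tube_a, tube_b below 0.03 m/s); the robot touches nothing.
It fails at once if the wheel is turned backwards by more than a third of a click (value of joint wheel below -0.35 rad).
It fails at once if the wheel is turned well past the second click (value of joint wheel above 2.5444 rad).
It fails at once if the wheel is turned well past the first click before pocket 2 is loaded (value of joint wheel above 1.4972 rad and not ((distance between tube_a_mid and pocket_2 below 0.012 m and z of tube_a_mid in the frame of pocket_2 below 0.006 m and angle between the z axis of tube_a_mid and the z axis of pocket_2, either way round below 0.22 rad) or (distance between tube_b_mid and pocket_2 below 0.012 m and z of tube_b_mid in the frame of pocket_2 below 0.006 m and angle between the z axis of tube_b_mid and the z axis of pocket_2, either way round below 0.22 rad))).
It fails at once if a bystander is moved by more than 30 mm (distance of any of bottle_1, wash_bottle, petri_1, lab_timer, cotton_jar, log_book, tape_roll_1 from where it was at the start of the episode above 0.03 m).
It also fails if it takes over 72 s, if anything falls off the work surface, if the arm or the gripper's body presses on something with over 40 N, if the wrist force passes 120 N, or if a joint passes its speed limit or range.

## Working session

There is one attempt and no reset: what is moved stays moved. The work goes in short steps, Python scripts to look and compute and a shell command to move; the robot and the scene stay as the last step left them, time stands still between calls to the robot, and variables do not carry over. Pictures are saved under pics/ and viewed, at most 10 in all, crops included, and the job is handed in when it is done.

```bash
ls; mkdir -p pics; cat > h.py <<'E'
import numpy as np, cv2
from scipy.spatial.transform import Rotation as R
from workcell import manip
def cal(n):
    c=manip.get_calibration(n); return c,R.from_quat(c["orientation"]).as_matrix(),np.array(c["xyz"])
def pts(n,depth,mask):
    c,M,t=cal(n); v,u=np.nonzero(mask&(depth>0)); d=depth[v,u]
    return np.c_[(u-c["cx"])/c["fx"]*d,-(v-c["cy"])/c["fy"]*d,-d]@M.T+t
def ray(n,px):
    c,M,t=cal(n); return t,M@np.array([(px[0]-c["cx"])/c["fx"],-(px[1]-c["cy"])/c["fy"],-1])
def atz(n,px,z):
    t,d=ray(n,px); return t+d*(z-t[2])/d[2]
def proj(n,P):
    c,M,t=cal(n); p=(np.asarray(P)-t)@M; return [c["cx"]+c["fx"]*p[0]/-p[2], c["cy"]-c["fy"]*p[1]/-p[2]]
E
python3 - <<'E'
from h import *
np.set_printoptions(precision=4,suppress=True)
o=manip.get_obs(); print(o)
for n in("scene","top"):
    print(manip.get_calibration(n))
    p,d=manip.camera(n); cv2.imwrite(f"pics/{n}0.png",p[:,:,::-1]); np.save(f"d_{n}.npy",d); np.save(f"p_{n}.npy",p)
    for th in("tube_a_mid","pocket_1","handle","rack","changer"):
        for r in manip.tip_of(th,n)[:4]: print(n,th,r)
E
```

```text
pics
{'clock': 0.0, 'joint_pos': array([-1.1567,  0.3329, -0.0647,  1.461 ,  0.0216,  1.3499, -0.0885]), 'joint_velocities': array([-0.0008,  0.0005,  0.0015, -0.0008,  0.0003,  0.001 , -0.0006]), 'tau': array([ -0.0014, -62.5451,   0.0483, -39.1612,   0.0161,   0.0099,
         0.    ]), 'position': array([0.2642, 0.566 , 0.2445]), 'ee_rot': array([ 0.2166,  0.9763, -0.0007, -0.0001]), 'ft_force': array([0.8065, 0.2739, 0.2445]), 'torque': array([ 0.0075, -0.0202,  0.0038]), 'grasp_force': 0.0, 'grip_width': 0.9982402130783922}
{'fx': 538.8920078855955, 'fy': 538.8920078855955, 'cx': 286.6941263336661, 'cy': 204.79966843193205, 'xyz': array([-1.018 ,  0.9518,  1.191 ]), 'orientation': array([-0.24  ,  0.4366,  0.7512, -0.433 ])}
scene tube_a_mid {'pixel': [251.5, 221.3], 'p': 0.31}
scene tube_a_mid {'pixel': [235.7, 217.1], 'p': 0.23}
scene pocket_1 {'pixel': [236.7, 218.7], 'p': 0.92}
scene pocket_1 {'pixel': [254.8, 220.5], 'p': 0.9}
scene handle {'pixel': [250.2, 193.1], 'p': 0.65}
scene rack {'pixel': [362.1, 223.5], 'p': 0.63}
scene changer {'pixel': [240.5, 235.2], 'p': 0.75}
scene changer {'pixel': [199.0, 289.6], 'p': 0.7}
{'fx': 480.395440838639, 'fy': 480.395440838639, 'cx': 277.5249585344162, 'cy': 203.97709934586987, 'xyz': array([0.408 , 0.0329, 1.5329]), 'orientation': array([-0.0254,  0.0265,  0.7132, -0.7   ])}
top tube_a_mid {'pixel': [304.2, 254.2], 'p': 0.66}
top tube_a_mid {'pixel': [368.0, 226.3], 'p': 0.45}
top tube_a_mid {'pixel': [133.3, 183.6], 'p': 0.18}
top pocket_1 {'pixel': [234.9, 200.3], 'p': 0.78}
top pocket_1 {'pixel': [210.1, 188.9], 'p': 0.75}
top handle {'pixel': [231.8, 183.0], 'p': 0.76}
top rack {'pixel': [378.6, 227.5], 'p': 0.97}
top changer {'pixel': [230.5, 173.7], 'p': 0.94}
top changer {'pixel': [329.9, 167.0], 'p': 0.33}
```

View pics/scene0.png

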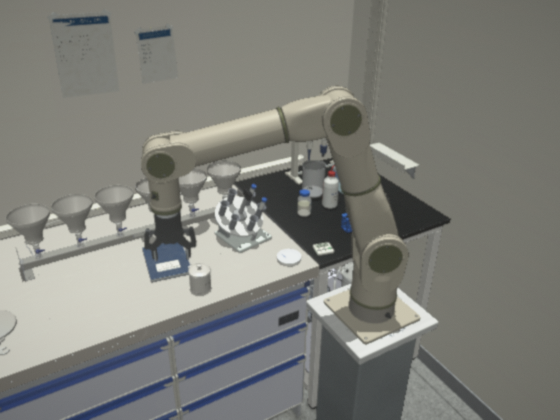

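View pics/top0.png

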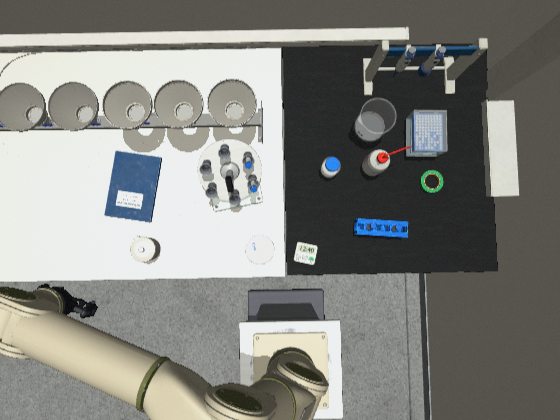

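The scene picture shows the changer near (240,220), with the arm standing in front of the rack. The top picture shows the changer at (231,178) and the blue rack at (381,228), with the arm clear of both. Next I'll take close crops and measure.

```bash
python3 - <<'E'
from h import *
np.set_printoptions(precision=4,suppress=True)
p=np.load("p_top.npy"); d=np.load("d_top.npy")
a=cv2.resize(p[125:225,180:280],None,fx=5,fy=5,interpolation=cv2.INTER_CUBIC)
b=cv2.resize(p[205:250,345:420],None,fx=4,fy=4,interpolation=cv2.INTER_CUBIC)
im=np.zeros((500,800,3),np.uint8); im[:,:500]=a; im[:180,500:800]=b
s=np.load("p_scene.npy"); c=cv2.resize(s[175:255,205:280],None,fx=4,fy=4,interpolation=cv2.INTER_CUBIC); im[180:500,500:800]=c
cv2.imwrite("pics/crop0.png",im[:,:,::-1])
for th in("rack","tube_a","changer","handle","wash_bottle","bottle_1"):
    for r in manip.trace(th,"top")[:4]:
        P=pts("top",d,r["pixels"]); print(th,r["p"],r["box"],len(P),P.min(0),P.max(0),np.median(P,0))
E
```

```text
rack 0.72 [353.1, 219.5, 406.0, 235.8] 771 [ 0.4108 -0.3784 -0.0093] [ 0.4748 -0.2098  0.1148] [ 0.4405 -0.2835  0.0597]
tube_a 0.52 [363.8, 223.1, 378.1, 230.5] 38 [ 0.4373 -0.2578  0.0584] [ 0.4513 -0.2433  0.1186] [ 0.445  -0.2474  0.1086]
changer 0.85 [196.8, 137.4, 263.9, 212.1] 3719 [ 0.5038  0.0769 -0.0092] [0.738  0.2832 0.2356] [0.6085 0.1661 0.1039]
handle 0.74 [201.2, 138.2, 261.2, 206.7] 3217 [ 0.5142  0.0774 -0.0092] [0.7374 0.2821 0.2356] [0.6173 0.167  0.1089]
wash_bottle 0.56 [362.6, 150.3, 407.8, 172.4] 539 [ 0.6067 -0.3355 -0.0023] [ 0.6773 -0.2407  0.2009] [ 0.6326 -0.2628  0.1268]
bottle_1 0.62 [322.7, 155.8, 341.9, 177.9] 274 [ 0.6027 -0.1567  0.019 ] [ 0.6556 -0.1075  0.1164] [ 0.6237 -0.1298  0.1051]
```

View pics/crop0.png

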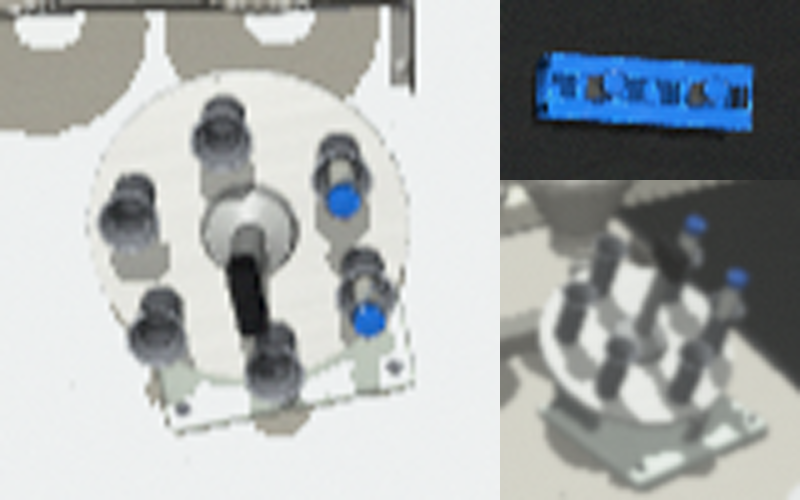

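The crop shows six cups on the wheel. Two blue-capped tubes are fixed on the robot's right, the front cup is empty and the handle bar points forward. In the rack the two caps stand in the second holes from each end. I'll fit the changer geometry next.

```bash
python3 - <<'E'
from h import *
np.set_printoptions(precision=4,suppress=True)
p=np.load("p_top.npy").astype(int); d=np.load("d_top.npy")
M=np.zeros(d.shape,bool)
def box(l,t,r,b):
    m=M.copy(); m[t:b,l:r]=True; return m
for nm,b in(("white",(100,225,140,235)),("black",(300,100,320,130)),("black2",(420,200,450,260))):
    P=pts("top",d,box(*b)); print(nm,np.median(P[:,2]),P[:,2].std())
ch=box(194,134,270,216); P=pts("top",d,ch); v,u=np.nonzero(ch&(d>0)); col=p[v,u]
# wheel plane ransac, bright pixels
br=(col.min(1)>190)&(P[:,2]>0.03)&(P[:,2]<.16)
Q=P[br]; rng=np.random.default_rng(0); best=0
for _ in range(800):
    a=Q[rng.choice(len(Q),3,False)]; n=np.cross(a[1]-a[0],a[2]-a[0]); n/=np.linalg.norm(n)+1e-12
    k=np.abs((Q-a[0])@n)<.004
    if k.sum()>best: best=k.sum(); K=k
for _ in range(3):
    c=Q[K].mean(0); n=np.linalg.svd(Q[K]-c)[2][2]; n*=np.sign(n[2]); K=np.abs((Q-c)@n)<.004
print("plane",len(Q),K.sum(),n,"tilt",np.degrees(np.arccos(n[2])),"yaw of lean",np.degrees(np.arctan2(-n[1],-n[0])),c)
# circle fit on the plane inliers via hull
psi=np.arctan2(-n[1],-n[0]); 
t=np.radians(25); ax=np.array([-np.sin(t)*np.cos(psi),-np.sin(t)*np.sin(psi),np.cos(t)])
print("axis",ax)
e2=np.array([-np.sin(psi),np.cos(psi),0]); e1=np.cross(e2,ax)
W=(Q[K]-c)@np.c_[e1,e2]
hull=cv2.convexHull(W.astype(np.float32)); print("circle",cv2.minEnclosingCircle(hull))
cc=np.array(cv2.minEnclosingCircle(hull)[0]); C=c+e1*cc[0]+e2*cc[1]; print("wheel surf centre",C)
L=(P-C)@np.c_[e1,e2,ax]
np.savez("L.npz",L=L,col=col,C=C,B=np.c_[e1,e2,ax],P=P)
blue=(col[:,2]-col[:,0]>70)
for s in(-1,1):
    pass
_,lab=cv2.connectedComponents((blue.reshape(-1)[:,None]*0).astype(np.uint8))
m=M.copy(); m[v[blue],u[blue]]=1; nl,lab,st,ce=cv2.connectedComponentsWithStats(m.astype(np.uint8))
for i in range(1,nl):
    q=L[lab[v,u]==i]; print("blue",st[i],ce[i],np.median(q,0),q.max(0), "r",np.hypot(*np.median(q,0)[:2]))
dk=(col.max(1)<60)&(L[:,2]>.09); q=L[dk]; print("handle",len(q),q.min(0),q.max(0),np.median(q,0)); 
print(cv2.minAreaRect(q[:,:2].astype(np.float32)))
print(np.c_[np.round(np.percentile(L[dk][:,2],[5,50,95]),4)])
# rack caps
rk=box(345,210,415,245); P2=pts("top",d,rk); v,u=np.nonzero(rk&(d>0)); k=P2[:,2]>.095; m=M.copy(); m[v[k],u[k]]=1
nl,lab,st,ce=cv2.connectedComponentsWithStats(m.astype(np.uint8))
for i in range(1,nl):
    q=P2[lab[v,u]==i]; print("cap",st[i],ce[i],np.median(q,0),(q.min(0)+q.max(0))/2, atz("top",ce[i],.111))
k=(P2[:,2]>.04)&(P2[:,2]<.075); print(cv2.minAreaRect(P2[k][:,:2].astype(np.float32)))
E
```

```text
white 0.002031548429830776 0.003423117102829684
black 0.0005617117004377281 0.0034214591846461954
black2 0.0005793487016201304 0.0034264940706627695
plane 1682 1351 [-0.4151 -0.0764  0.9066] tilt 24.964096616266648 yaw of lean 10.423089347192803 [0.631  0.1735 0.0966]
axis [-0.4156 -0.0765  0.9063]
circle ((-0.011389576829969883, 0.0016921235946938396), 0.09679513424634933)
wheel surf centre [0.6205 0.1733 0.0918]
blue [246 162   6   6  31] [248.2903 164.6774] [ 0.0352 -0.0625  0.1119] [ 0.0452 -0.0509  0.1185] r 0.07172693601026844
blue [251 186   6   6  32] [253.3438 188.625 ] [-0.0366 -0.0625  0.112 ] [-0.0287 -0.0503  0.1162] r 0.07239819594849828
handle 90 [-0.0203 -0.0082  0.1198] [0.0207 0.0067 0.1533] [ 0.0039 -0.0014  0.1459]
((0.00020706281065940857, -0.0006805779412388802), (0.014826829545199871, 0.040981702506542206), 89.6663818359375)
[[0.1295]
 [0.1459]
 [0.1506]]
cap [370 222   7   7  36] [372.9167 224.7778] [ 0.4451 -0.2512  0.1104] [ 0.4451 -0.2522  0.1096] [ 0.4456 -0.2514  0.111 ]
cap [395 224   7   6  37] [397.9459 226.5405] [ 0.438  -0.3248  0.1115] [ 0.4393 -0.3268  0.1081] [ 0.4391 -0.3253  0.111 ]
((0.4400981366634369, -0.28908011317253113), (0.15635985136032104, 0.048011451959609985), 85.05789184570312)
```

```bash
cat >> h.py <<'E'
_z=np.load("L.npz"); C=_z["C"]; e1,e2,ax=_z["B"].T
DOWN=np.c_[np.cross(e2,[0,0,-1]),e2,[0,0,-1]]   # tool pointing down, y = e2
TILT=np.c_[-e1,e2,-ax]
def wh(r,h): return C+r*e1+h*ax      # point in the wheel's frame, r<0 = front
def rel(pos,Rm,base=None):
    o=manip.get_obs(); p0,R0=(np.array(o["position"]),R.from_quat(o["ee_rot"]).as_matrix()) if base is None else base
    s=R0.T@(np.asarray(pos)-p0)/.05; w=np.degrees(R.from_matrix(R0.T@Rm).as_rotvec())/8
    print(np.round(np.r_[s,w],3).tolist())
def turned(Rm,deg): return Rm@R.from_euler("z",deg,degrees=True).as_matrix()
E
python3 - <<'E'
from h import *
print("p1 mid",wh(-.072,.059),"handle",wh(0,.132), "front lean yaw",e2)
rel([.40,.20,.31],DOWN); rel([.445,-.2512,.25],DOWN); rel([.445,-.2512,.15],DOWN); print(manip.get_obs()["clock"])
E
```

```text
p1 mid [0.5317981  0.15693662 0.11485066] handle [0.56563343 0.16316066 0.21143964] front lean yaw [-0.1809155   0.98349864  0.        ]
[-5.557, -5.492, -1.294, 0.0, 0.0, -4.431]
[-10.19, -13.288, -0.094, 0.0, 0.0, -4.431]
[-10.19, -13.288, 1.906, 0.0, 0.0, -4.431]
0.9
```

```bash
python3 -m pendant '[[-0.9,-0.9,-1.0,0,0,-0.7,0.1],[-1.8,-1.8,-1.3,0,0,-1.4,0.1],[-2.7,-2.7,-1.3,0,0,-2.1,0.1],[-3.6,-3.6,-1.3,0,0,-2.8,0.1],[-4.5,-4.5,-1.3,0,0,-3.5,0.1],[-5.3,-5.4,-1.3,0,0,-4.2,0.1],[-6,-6.3,-1.3,0,0,-4.43,0.1],[-6.7,-7.3,-1.3,0,0,-4.43,0.1],[-7.3,-8.3,-1.3,0,0,-4.43,0.1],[-7.9,-9.3,-1.3,0,0,-4.43,0.1]]' 50; python3 - <<'E'
from h import *
rel([.445,-.2512,.25],DOWN); rel([.445,-.2512,.15],DOWN); print(manip.get_obs()["clock"])
E
```

```text
clock: 2.15
position: [0.425, -0.0195, 0.3106]
ee_rot: [-0.091, 0.996, 0.0, 0.0]
ft_force: [1.3, 0.5, -0.1]
grip_width: 0.552
grasp_force: 0.0
[0.445, -4.631, 1.208, 0.004, 0.007, -0.001]
[0.447, -4.632, 3.208, 0.004, 0.007, -0.001]
2.15
```

```bash
python3 -m pendant '[[0.1,-1,0.3,0,0,0,0.1],[0.2,-2,0.6,0,0,0,0.1],[0.3,-3,0.9,0,0,0,0.1],[0.4,-4,1.2,0,0,0,0.1],[0.45,-4.63,1.6,0,0,0,0.1],[0.45,-4.63,2.4,0,0,0,0.1],[0.45,-4.63,2.9,0,0,0,0.1],[0.45,-4.63,2.9,0,0,0,0.1],[0.45,-4.63,2.9,0,0,0,0.1],[0.45,-4.63,2.9,0,0,0,0.1]]'; python3 - <<'E'
from h import *
np.set_printoptions(precision=4,suppress=True)
rel([.445,-.2512,.096],DOWN)
p,d=manip.camera("top"); cv2.imwrite("pics/t1.png",cv2.resize(p[185:265,330:430],None,fx=6,fy=6)[:,:,::-1])
E
```

```text
clock: 3.4
position: [0.4455, -0.2493, 0.1665]
ee_rot: [-0.091, 0.996, -0.0, 0.001]
ft_force: [-0.3, -0.2, -0.2]
grip_width: 0.547
grasp_force: 0.0
[0.02, -0.035, 1.41, -0.004, 0.015, 0.001]
```

View pics/t1.png

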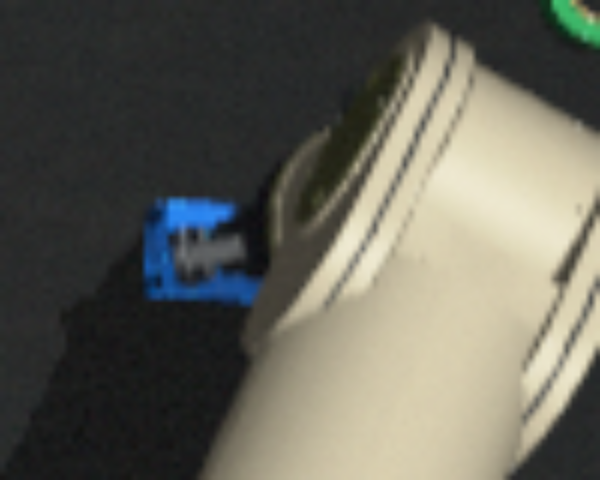

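The wrist hides the tube from the top camera (only the rack end at about (200,250) shows), so I'll rely on the measured position.

```bash
python3 -m pendant '[[0.02,-0.03,0.5,0,0,0,0.1],[0.02,-0.03,1.0,0,0,0,0.1],[0.02,-0.03,1.4,0,0,0,0.1],[0.02,-0.03,1.4,0,0,0,0.1],[0.02,-0.03,1.4,0,0,0,-1],[0.02,-0.03,1.4,0,0,0,-1],[0.02,-0.03,1.4,0,0,0,-1],[0.02,-0.03,1.4,0,0,0,-1],[0.02,-0.03,1.4,0,0,0,-1],[0.02,-0.03,1.4,0,0,0,-1]]' 50; python3 - <<'E'
from h import *
o=manip.get_obs(); p0=np.array(o["position"]); R0=R.from_quat(o["ee_rot"]).as_matrix()
rel([p0[0],p0[1],.27],DOWN)
E
```

```text
clock: 4.7
position: [0.4449, -0.2511, 0.0962]
ee_rot: [-0.091, 0.996, -0.0, 0.001]
ft_force: [0.9, -0.6, 7.2]
grip_width: 0.197
grasp_force: 48.9
[-0.007, -0.002, -3.475, -0.005, 0.014, -0.001]
```

```bash
python3 - <<'E'
from h import *
o=manip.get_obs(); p0=np.array(o["position"]); R0=R.from_quat(o["ee_rot"]).as_matrix()
for l in(.14,.08): print(wh(-.072,.0977+l)); rel(wh(-.072,.0977+l),TILT)
E
python3 -m pendant '[[0,0,-0.7,0,0,0,-1],[0,0,-1.4,0,0,0,-1],[0,0,-2.1,0,0,0,-1],[0,0,-2.8,0,0,0,-1],[0,0,-3.5,0,0,0,-1],[0,0.8,-4,0,-0.5,0,-1],[0,1.6,-4,0,-1,0,-1],[0,2.4,-4,0,-1.5,0,-1],[0,3.2,-4,0,-2,0,-1],[0,3.2,-4,0,-2,0,-1]]' 50; python3 - <<'E'
from h import *
for l in(.14,.08): rel(wh(-.072,.0977+l),TILT)
E
```

```text
[0.45752243 0.14327354 0.27680786]
[-1.681, 7.71, -3.613, -0.005, -3.111, 0.0]
[0.4824611  0.14786103 0.22242939]
[-2.186, 7.71, -2.525, -0.005, -3.111, 0.0]
clock: 5.95
position: [0.4141, -0.0914, 0.2954]
ee_rot: [-0.091, 0.986, 0.013, 0.14]
ft_force: [-0.7, -1.6, -0.0]
grip_width: 0.197
grasp_force: 49.1
[-1.546, 4.454, 0.837, 0.013, -1.11, 0.019]
[-1.731, 4.451, 2.023, 0.013, -1.11, 0.019]
```

```bash
python3 -m pendant '[[-0.3,0.9,0.1,0,-0.3,0,-1],[-0.6,1.8,0.3,0,-0.6,0,-1],[-0.9,2.7,0.5,0,-0.9,0,-1],[-1.2,3.6,0.7,0,-1.1,0,-1],[-1.55,4.45,0.84,0,-1.11,0,-1],[-1.55,4.45,0.84,0,-1.11,0,-1],[-1.55,4.45,0.84,0,-1.11,0,-1],[-1.6,4.45,1.2,0,-1.11,0,-1],[-1.66,4.45,1.6,0,-1.11,0,-1],[-1.66,4.45,1.6,0,-1.11,0,-1]]'; python3 - <<'E'
from h import *
for l in(.08,.0): rel(wh(-.072,.0977+l),TILT)
for n in("scene","top"):
    p,d=manip.camera(n); np.save(f"p_{n}1.npy",p); np.save(f"d_{n}1.npy",d)
    if n=="scene": a=cv2.resize(p[170:260,200:290],None,fx=4.4,fy=4.4,interpolation=2)
    else: b=cv2.resize(p[140:230,190:280],None,fx=4.4,fy=4.4,interpolation=2)
cv2.imwrite("pics/h1.png",np.hstack([a,b])[:,:,::-1])
print([r for r in manip.tip_of("tube_a","scene")][:3])
E
```

```text
clock: 7.2
position: [0.4749, 0.1423, 0.2402]
ee_rot: [-0.088, 0.973, 0.019, 0.213]
ft_force: [-0.7, 0.9, -0.5]
grip_width: 0.196
grasp_force: 49.1
[-0.004, 0.083, 0.394, -0.01, -0.031, -0.013]
[-0.011, 0.086, 1.994, -0.01, -0.031, -0.013]
[{'pixel': [366.8, 221.5], 'p': 0.5}, {'pixel': [255.8, 213.6], 'p': 0.37}]
```

View pics/h1.png

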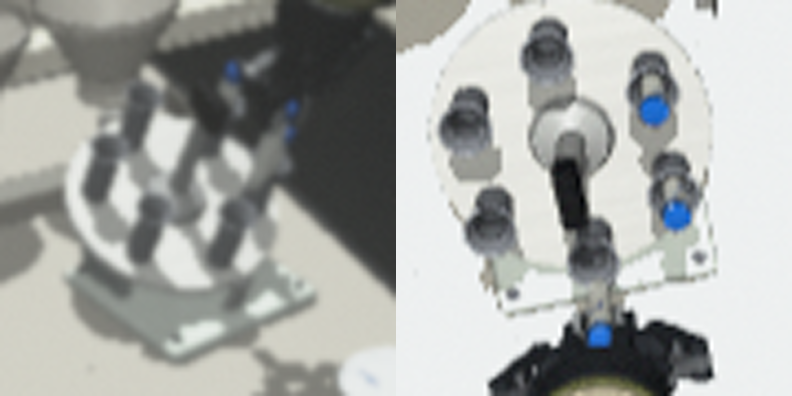

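The right panel shows the held tube's cap at about (598,335), with its body running up to the mouth of the front pocket at (592,255). I'll check its axis and cap against the model.

```bash
python3 - <<'E'
from h import *
np.set_printoptions(precision=4,suppress=True)
p=np.load("p_top1.npy").astype(int); d=np.load("d_top1.npy")
m=np.zeros(d.shape,bool); m[210:222,228:244]=1; m&=(p[:,:,2]-p[:,:,0]>60)
P=pts("top",d,m); o=manip.get_obs(); tcp=np.array(o["position"]); B=np.c_[e1,e2,ax]
print("cap rel tcp (wheel axes)",np.median((P-tcp)@B,0),((P-tcp)@B).min(0),((P-tcp)@B).max(0),len(P)); print("tcp rel C",(tcp-C)@B)
m=np.zeros(d.shape,bool); m[200:215,228:244]=1; m&=(p.max(2)-p.min(2)<25)&(p.min(2)>60)
P=pts("top",d,m); q=(P-C)@B; k=(q[:,2]>.085)&(q[:,2]<.2)&(abs(q[:,1])<.02); q=q[k]; print(q[np.argsort(q[:,2])][::3])
E
```

```text
cap rel tcp (wheel axes) [ 0.0044 -0.0031  0.0123] [-0.0031 -0.0114  0.0059] [0.0407 0.0036 0.1239] 24
tcp rel C [-0.0707 -0.0031  0.199 ]
[[-0.0672 -0.0055  0.1161]
 [-0.0678  0.0033  0.1258]
 [-0.0656 -0.0058  0.1287]
 [-0.0673  0.0032  0.1352]
 [-0.0653 -0.0058  0.1375]
 [-0.0654 -0.0029  0.1436]
 [-0.0687  0.0035  0.1472]
 [-0.0634 -0.0005  0.1553]
 [-0.0646 -0.0087  0.157 ]
 [-0.0637 -0.0004  0.1623]
 [-0.0657  0.      0.1647]
 [-0.0643 -0.0031  0.17  ]
 [-0.0628 -0.0062  0.1757]
 [-0.0626 -0.0034  0.1823]
 [-0.0643 -0.0003  0.1838]
 [-0.0659  0.0001  0.1871]
 [-0.07    0.0037  0.1897]
 [-0.0643 -0.003   0.1929]
 [-0.0654 -0.011   0.1942]
 [-0.0578  0.0065  0.1965]
 [-0.0581  0.0038  0.1972]]
```

```bash
python3 -m pendant '[[-0.03,0.08,0.1,0,0,0,-1],[-0.03,0.08,0.3,0,0,0,-1],[-0.03,0.08,0.5,0,0,0,-1],[-0.03,0.08,0.7,0,0,0,-1],[-0.03,0.08,0.9,0,0,0,-1],[-0.02,0.08,1.1,0,0,0,-1],[-0.02,0.08,1.3,0,0,0,-1],[-0.02,0.08,1.5,0,0,0,-1],[-0.02,0.08,1.65,0,0,0,-1],[-0.02,0.08,1.65,0,0,0,-1]]'; python3 - <<'E'
from h import *
rel(wh(-.072,.0977),TILT); print((np.array(manip.get_obs()["position"])-C)@np.c_[e1,e2,ax], manip.get_obs()["torque"])
E
```

```text
clock: 8.6
position: [0.5093, 0.1541, 0.1662]
ee_rot: [-0.089, 0.973, 0.019, 0.214]
ft_force: [-0.7, -0.0, 0.1]
grip_width: 0.199
grasp_force: 49.1
[0.023, -0.025, 0.348, -0.003, -0.022, -0.001]
[-0.0708016   0.0012539   0.11508855] [-0.15582762  0.44704878  0.01589023]
```

```bash
python3 -m pendant '[[0.01,-0.02,0.1,0,0,0,-1],[0.01,-0.02,0.2,0,0,0,-1],[0.01,-0.02,0.3,0,0,0,-1],[0.01,-0.02,0.36,0,0,0,-1],[0.01,-0.02,0.4,0,0,0,-1],[0.01,-0.02,0.4,0,0,0,-1],[0.01,-0.02,0.4,0,0,0,-1],[0.01,-0.02,0.4,0,0,0,-1],[0.01,-0.02,0.4,0,0,0,-1],[0.01,-0.02,0.4,0,0,0,-1]]'; python3 - <<'E'
from h import *
rel(wh(-.072,.0977),TILT); print((np.array(manip.get_obs()["position"])-C)@np.c_[e1,e2,ax], manip.get_obs()["torque"])
E
```

```text
clock: 9.85
position: [0.5184, 0.1556, 0.1508]
ee_rot: [-0.089, 0.972, 0.02, 0.216]
ft_force: [-11.1, -3.0, 18.8]
grip_width: 0.193
grasp_force: 51.0
[0.061, -0.021, -0.01, 0.009, 0.01, -0.002]
[-0.06895275  0.0010667   0.09719018] [-0.20866782  1.08243093  0.01858135]
```

```bash
python3 -m pendant '[[0,0,0,0,0,0,-0.2],[0,0,0,0,0,0,-0.2],[0,0,0,0,0,0,-0.2],[0,0,-0.1,0,0,0,-0.2],[0,0,-0.4,0,0,0,-0.2],[0,0,-0.8,0,0,0,-0.2],[0,0,-1.3,0,0,0,-0.2],[0,0,-1.8,0,0,0,-0.2],[0.4,0,-2.3,0,0,0,-0.2],[0.8,0,-2.3,0,0,0,-0.2]]'; cat >> h.py <<'E'
def caps(fn=None):
    p,d=manip.camera("top"); p=p.astype(int)
    if fn: cv2.imwrite(fn,cv2.resize(p[135:235,185:285].astype(np.uint8),None,fx=5,fy=5,interpolation=2)[:,:,::-1])
    m=np.zeros(d.shape,bool); m[134:222,194:275]=1; m&=(p[:,:,2]-p[:,:,0]>60)
    nl,lab,st,ce=cv2.connectedComponentsWithStats(m.astype(np.uint8))
    for i in range(1,nl):
        q=(pts("top",d,lab==i)-C)@np.c_[e1,e2,ax]
        if len(q)>8: print("cap",len(q),np.round(np.median(q,0),4),"top",np.round(np.percentile(q[:,2],85),4))
E
python3 - <<'E'
from h import *
caps("pics/c1.png")
rel(wh(0,.185),TILT); rel(wh(0,.133),TILT)
E
```

```text
clock: 11.1
position: [0.4339, 0.1396, 0.2388]
ee_rot: [-0.088, 0.972, 0.02, 0.217]
ft_force: [-0.0, -0.2, -0.6]
grip_width: 0.397
grasp_force: 0.0
cap 34 [ 0.0331 -0.0627  0.1106] top 0.1155
cap 36 [-0.0382 -0.0614  0.11  ] top 0.113
cap 32 [-0.0793 -0.0015  0.1107] top 0.1133
[-2.257, -0.006, 0.538, 0.002, -0.01, -0.001]
[-2.259, -0.006, 1.578, 0.002, -0.01, -0.001]
```

View pics/c1.png

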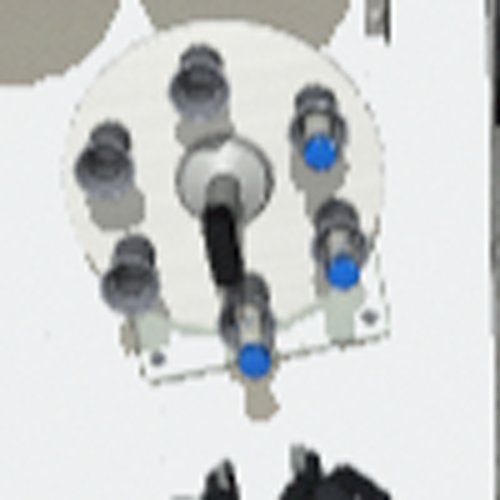

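The picture shows the tube standing in the front pocket with its cap at (254,360), at the same height as the fixed tubes, and the wheel has not turned. Next is the handle.

```bash
python3 -m pendant '[[-0.9,0,0,0,0,0,-0.2],[-1.7,0,0,0,0,0,-0.2],[-2.26,0,0,0,0,0,-0.2],[-2.26,0,0.1,0,0,0,-0.2],[-2.26,0,0.5,0,0,0,-0.2],[-2.26,0,0.9,0,0,0,-0.2],[-2.26,0,1.3,0,0,0,-0.2],[-2.26,0,1.58,0,0,0,-0.2],[-2.26,0,1.58,0,0,0,-0.2],[-2.26,0,1.58,0,0,0,-0.2]]'; python3 - <<'E'
from h import *
rel(wh(0,.133),TILT)
E
```

```text
clock: 12.4
position: [0.5676, 0.164, 0.2125]
ee_rot: [-0.089, 0.972, 0.02, 0.215]
ft_force: [0.3, 0.6, 0.4]
grip_width: 0.397
grasp_force: 0.0
[0.047, -0.009, -0.018, 0.002, -0.01, -0.002]
```

```bash
python3 -m pendant '[[0.04,0,0,0,0,0,-1],[0.04,0,0,0,0,0,-1],[0.04,0,0,0,0,0,-1],[0.04,0,0,0,0,0,-1],[0.04,0,0,0,0,-0.3,-1],[0.04,0,0,0,0,-0.8,-1],[0.04,0,0,0,0,-1.4,-1],[0.04,0,0,0,0,-2,-1],[0.04,0,0,0,0,-2.6,-1],[0.04,0,0,0,0,-3,-1]]' 60; python3 - <<'E'
from h import *
rel(wh(0,.133),turned(TILT,-60)); print(manip.get_obs()["torque"],manip.get_obs()["joint_pos"])
E
```

```text
clock: 13.65
position: [0.5654, 0.1661, 0.2121]
ee_rot: [-0.291, 0.932, -0.024, 0.215]
ft_force: [-8.8, 8.7, 6.3]
grip_width: 0.177
grasp_force: 59.7
[0.033, -0.048, -0.01, 0.02, 0.011, -4.473]
[1.16958672 1.21160604 0.46266989] [-0.54511372 -0.00641016  0.12840301  1.98934209  0.14304597  0.7380267
  1.67406965]
```

```bash
python3 -m pendant '[[0.01,-0.01,0,0,0,-0.5,-1],[0.01,-0.02,0,0,0,-1.1,-1],[0.02,-0.02,0,0,0,-1.7,-1],[0.03,-0.03,0,0,0,-2.3,-1],[0.03,-0.04,0,0,0,-2.9,-1],[0.03,-0.05,0,0,0,-3.5,-1],[0.03,-0.05,0,0,0,-4,-1],[0.03,-0.05,0,0,0,-4.4,-1],[0.03,-0.05,0,0,0,-4.47,-1],[0.03,-0.05,0,0,0,-4.47,-1]]' 60; python3 - <<'E'
from h import *
rel(wh(0,.133),turned(TILT,-60)); print(manip.get_obs()["torque"],manip.get_obs()["joint_pos"])
E
```

```text
clock: 14.9
position: [0.5638, 0.1673, 0.2115]
ee_rot: [-0.564, 0.797, -0.087, 0.197]
ft_force: [-16.4, 19.5, 5.8]
grip_width: 0.176
grasp_force: 60.2
[0.066, -0.06, -0.011, 0.041, 0.039, 0.009]
[3.34158729 2.50569599 1.70143191] [-0.54692134 -0.00806315  0.1296667   1.99195431  0.13672484  0.73710709
  2.30408453]
```

```bash
python3 -m pendant '[[0,0,0,0,0,0,-0.2],[0,0,0,0,0,0,-0.2],[0,0,0,0,0,0,-0.2],[0,0,-0.2,0,0,0,-0.2],[0,0,-0.7,0,0,0.3,-0.2],[0,0,-1.3,0,0,1,-0.1],[0,0,-2,0,0,2,0.1],[0,0,-2.5,0,0,3.2,0.1],[0,0,-2.8,0,0,4.4,0.1],[0,0,-2.8,0,0,5.6,0.1]]'; python3 - <<'E'
from h import *
rel([.43,0,.31],DOWN);rel([.439,-.3255,.25],DOWN); print((np.array(manip.get_obs()["position"])-C)@np.c_[e1,e2,ax])
E
```

```text
clock: 16.15
position: [0.5081, 0.1499, 0.3403]
ee_rot: [-0.212, 0.953, -0.008, 0.217]
ft_force: [-0.6, 0.3, 0.7]
grip_width: 0.552
grasp_force: 0.0
[2.743, -2.04, -0.333, -0.395, 3.116, 1.796]
[5.734, -7.911, 0.326, -0.395, 3.116, 1.796]
[ 0.00103387 -0.00265526  0.27370854]
```

```bash
python3 -m pendant '[[0.9,-0.6,-0.1,-0.1,0.8,0.5,0.1],[1.8,-1.3,-0.2,-0.2,1.6,1,0.1],[2.6,-2,-0.3,-0.3,2.4,1.5,0.1],[3,-2.9,-0.2,-0.4,3.12,1.8,0.1],[3.5,-3.8,-0.1,-0.4,3.12,1.8,0.1],[4,-4.7,0,-0.4,3.12,1.8,0.1],[4.5,-5.6,0.1,-0.4,3.12,1.8,0.1],[5,-6.5,0.2,-0.4,3.12,1.8,0.1],[5.4,-7.3,0.3,-0.4,3.12,1.8,0.1],[5.73,-7.9,0.33,-0.4,3.12,1.8,0.1]]'; python3 - <<'E'
from h import *
caps("pics/c2.png")
rel([.439,-.3255,.15],DOWN);
E
```

```text
clock: 17.4
position: [0.4408, -0.3274, 0.2496]
ee_rot: [-0.093, 0.996, -0.002, -0.002]
ft_force: [0.9, 0.6, 0.2]
grip_width: 0.547
grasp_force: 0.0
cap 36 [0.0709 0.0005 0.112 ] top 0.1147
cap 39 [ 0.0353 -0.0615  0.1113] top 0.1145
cap 34 [-0.0381 -0.0696  0.1104] top 0.1129
[-0.021, 0.12, 1.982, -0.032, -0.034, 0.003]
```

View pics/c2.png

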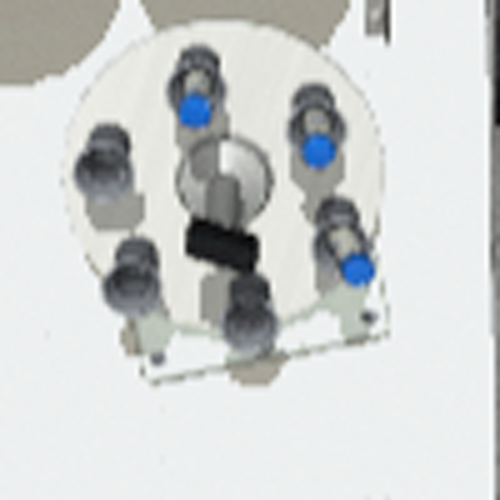

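The picture shows the wheel one click on. The loaded tube is now at right front (357,268), the next empty pocket is at the pointer (250,320), and the bar has turned 60°.

```bash
python3 -m pendant '[[0,0.06,0.5,0,0,0,0.1],[0,0.06,1,0,0,0,0.1],[0,0.06,1.5,0,0,0,0.1],[0,0.06,1.7,0,0,0,0.1],[0,0.06,1.7,0,0,0,0.1],[0,0.06,1.7,0,0,0,0.1],[0,0.06,1.7,0,0,0,0.1],[0,0.06,1.7,0,0,0,0.1],[0,0.06,1.7,0,0,0,0.1],[0,0.06,1.7,0,0,0,0.1]]'; python3 - <<'E'
from h import *
rel([.439,-.3255,.096],DOWN)
E
```

```text
clock: 18.7
position: [0.4405, -0.3228, 0.1644]
ee_rot: [-0.093, 0.996, -0.001, -0.002]
ft_force: [0.6, 0.5, 1.2]
grip_width: 0.555
grasp_force: 0.0
[0.035, -0.044, 1.368, -0.017, -0.027, 0.036]
```

```bash
python3 -m pendant '[[0.03,-0.04,0.5,0,0,0,0.1],[0.03,-0.04,1.0,0,0,0,0.1],[0.03,-0.04,1.37,0,0,0,0.1],[0.03,-0.04,1.37,0,0,0,0.1],[0.03,-0.04,1.37,0,0,0,-1],[0.03,-0.04,1.37,0,0,0,-1],[0.03,-0.04,1.37,0,0,0,-1],[0.03,-0.04,1.37,0,0,0,-1],[0.03,-0.04,1.37,0,0,0,-1],[0.03,-0.04,1.37,0,0,0,-1]]' 50; python3 - <<'E'
from h import *
for l in(.14,.08): rel(wh(-.072,.0977+l),TILT)
E
```

```text
clock: 19.95
position: [0.4398, -0.3255, 0.0966]
ee_rot: [-0.093, 0.996, -0.002, -0.001]
ft_force: [1.0, -0.2, 5.6]
grip_width: 0.199
grasp_force: 48.9
[-2.082, 9.135, -3.638, -0.015, -3.142, 0.04]
[-2.592, 9.136, -2.551, -0.015, -3.142, 0.04]
```

```bash
python3 -m pendant '[[0,0,-0.7,0,0,0,-1],[0,0,-1.4,0,0,0,-1],[0,0,-2.1,0,0,0,-1],[0,0.2,-3.0,0,0,0,-1],[0,0.9,-3.7,0,-0.3,0,-1],[0,1.8,-4,0,-0.8,0,-1],[-0.3,2.8,-4,0,-1.4,0,-1],[-0.6,3.8,-4,0,-2,0,-1],[-0.9,4.8,-4,0,-2.5,0,-1],[-1.2,5.8,-4,0,-3,0,-1]]' 50; python3 - <<'E'
from h import *
for l in(.14,.08): rel(wh(-.072,.0977+l),TILT)
E
```

```text
clock: 21.2
position: [0.4447, -0.0269, 0.2953]
ee_rot: [-0.091, 0.974, 0.018, 0.207]
ft_force: [1.3, -0.4, -0.5]
grip_width: 0.2
grasp_force: 49.1
[-0.661, 3.298, 0.691, 0.002, -0.127, 0.038]
[-0.682, 3.297, 1.891, 0.002, -0.127, 0.038]
```

```bash
python3 -m pendant '[[-0.2,0.9,0.2,0,-0.1,0.04,-1],[-0.4,1.8,0.4,0,-0.1,0.04,-1],[-0.6,2.7,0.6,0,-0.1,0.04,-1],[-0.66,3.3,0.7,0,-0.1,0.04,-1],[-0.66,3.33,0.9,0,-0.1,0.04,-1],[-0.66,3.33,1.2,0,-0.1,0.04,-1],[-0.67,3.33,1.5,0,-0.1,0.04,-1],[-0.67,3.33,1.5,0,-0.1,0.04,-1],[-0.67,3.33,1.5,0,-0.1,0.04,-1],[-0.67,3.33,1.5,0,-0.1,0.04,-1]]'; python3 - <<'E'
from h import *
for l in(.08,.0): rel(wh(-.072,.0977+l),TILT)
np.set_printoptions(precision=4,suppress=True)
p,d=manip.camera("top"); p=p.astype(int)
B=np.c_[e1,e2,ax]
m=np.zeros(d.shape,bool); m[200:215,226:246]=1; m&=(p.max(2)-p.min(2)<25)&(p.min(2)>60)
P=pts("top",d,m); q=(P-C)@B; k=(q[:,2]>.085)&(q[:,2]<.2)&(abs(q[:,1])<.02); q=q[k]; q=q[np.argsort(q[:,2])]
for a in np.array_split(q,4): print(np.median(a,0),len(a))
E
```

```text
clock: 22.45
position: [0.474, 0.1462, 0.24]
ee_rot: [-0.089, 0.973, 0.019, 0.212]
ft_force: [0.6, -0.4, 0.2]
grip_width: 0.197
grasp_force: 49.1
[-0.01, 0.001, 0.391, -0.0, -0.045, -0.003]
[-0.02, 0.002, 1.991, -0.0, -0.045, -0.003]
[-0.0693 -0.0052  0.1326] 16
[-0.0682 -0.0026  0.1551] 16
[-0.0663 -0.0012  0.1805] 16
[-0.0628 -0.0054  0.1934] 16
```

```bash
python3 -m pendant '[[-0.08,0.03,0.1,0,0,0,-1],[-0.08,0.03,0.3,0,0,0,-1],[-0.08,0.03,0.5,0,0,0,-1],[-0.08,0.03,0.7,0,0,0,-1],[-0.08,0.03,0.9,0,0,0,-1],[-0.07,0.02,1.1,0,0,0,-1],[-0.07,0.02,1.3,0,0,0,-1],[-0.07,0.02,1.5,0,0,0,-1],[-0.07,0.01,1.65,0,0,0,-1],[-0.07,0.01,1.65,0,0,0,-1]]'; python3 - <<'E'
from h import *
rel(wh(-.072,.0977),TILT); print((np.array(manip.get_obs()["position"])-C)@np.c_[e1,e2,ax], manip.get_obs()["torque"])
E
```

```text
clock: 23.75
position: [0.5106, 0.1535, 0.1652]
ee_rot: [-0.089, 0.973, 0.019, 0.212]
ft_force: [0.5, 0.9, 0.6]
grip_width: 0.197
grasp_force: 49.1
[0.034, -0.008, 0.321, -0.002, -0.058, -0.001]
[-0.07015657  0.00041856  0.11373757] [-0.04011525  0.44790477  0.07174952]
```

```bash
python3 -m pendant '[[0.01,-0.01,0.1,0,0,0,-1],[0.01,-0.01,0.2,0,0,0,-1],[0.01,-0.01,0.28,0,0,0,-1],[0.01,-0.01,0.34,0,0,0,-1],[0.01,-0.01,0.37,0,0,0,-1],[0.01,-0.01,0.37,0,0,0,-1],[0.01,-0.01,0.37,0,0,0,-1],[0.01,-0.01,0.37,0,0,0,-1],[0.01,-0.01,0.37,0,0,0,-1],[0.01,-0.01,0.37,0,0,0,-1]]'; python3 - <<'E'
from h import *
rel(wh(-.072,.0977),TILT); print((np.array(manip.get_obs()["position"])-C)@np.c_[e1,e2,ax], manip.get_obs()["torque"])
E
```

```text
clock: 25.0
position: [0.5193, 0.1553, 0.1515]
ee_rot: [-0.089, 0.973, 0.02, 0.214]
ft_force: [-10.2, -2.0, 19.3]
grip_width: 0.193
grasp_force: 51.0
[0.081, -0.013, -0.003, 0.006, -0.019, -0.0]
[-0.06795319  0.00065372  0.09752854] [-0.1524341   0.80613187  0.02903454]
```

```bash
python3 -m pendant '[[0,0,0,0,0,0,-0.2],[0,0,0,0,0,0,-0.2],[0,0,0,0,0,0,-0.2],[0,0,-0.1,0,0,0,-0.2],[0,0,-0.4,0,0,0,-0.2],[0,0,-0.8,0,0,0,-0.2],[0,0,-1.3,0,0,0,-0.2],[0,0,-1.8,0,0,0,-0.2],[0.4,0,-2.3,0,0,0.5,-0.2],[0.8,0,-2.3,0,0,1.5,-0.2]]'; python3 - <<'E'
from h import *
caps("pics/c3.png")
rel(wh(0,.215),turned(TILT,120)); print(manip.get_obs()["joint_pos"])
E
```

```text
clock: 26.25
position: [0.4347, 0.1396, 0.2396]
ee_rot: [0.015, 0.976, 0.043, 0.211]
ft_force: [0.2, -0.5, 0.5]
grip_width: 0.401
grasp_force: 0.0
cap 36 [0.0708 0.0006 0.1109] top 0.1136
cap 34 [ 0.0349 -0.0616  0.1108] top 0.1149
cap 33 [-0.0391 -0.0699  0.111 ] top 0.1141
cap 36 [-0.0793  0.0034  0.11  ] top 0.1126
[-2.182, 0.486, -0.066, -0.05, -0.022, 13.422]
[-0.28572684 -0.33736691 -0.18053608  2.20763223  0.07787135  0.85429737
  1.02472411]
```

View pics/c3.png

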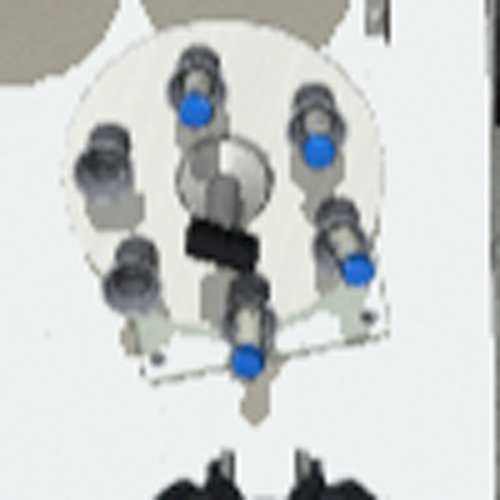

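The picture shows the second tube standing home at the pointer (cap at (248,360)) and the wheel still at the first click. I'll turn the tool half round to keep the last joint in range and grip the bar again.

```bash
python3 -m pendant '[[0,0,-0.2,0,0,1.3,-0.2],[-0.3,0.1,-0.3,0,0,2.6,-0.2],[-0.6,0.1,-0.3,0,0,3.9,-0.2],[-0.9,0.2,-0.3,0,0,5.2,-0.2],[-1.2,0.3,-0.3,0,0,6.5,-0.2],[-1.5,0.35,-0.3,0,0,7.8,-0.2],[-1.8,0.4,-0.3,0,0,9.1,-0.2],[-2.1,0.45,-0.3,0,0,10.4,-0.2],[-2.18,0.49,-0.3,0,0,11.7,-0.2],[-2.18,0.49,-0.3,0,0,13,-0.2]]'; python3 - <<'E'
from h import *
rel(wh(0,.175),turned(TILT,120)); rel(wh(0,.133),turned(TILT,120)); print(manip.get_obs()["joint_pos"])
E
```

```text
clock: 27.55
position: [0.5288, 0.1578, 0.2977]
ee_rot: [0.779, 0.589, 0.19, 0.096]
ft_force: [-0.3, 0.3, -0.9]
grip_width: 0.401
grasp_force: 0.0
[-0.046, -0.031, 1.019, -0.042, 0.023, 0.471]
[-0.044, -0.026, 1.859, -0.042, 0.023, 0.471]
[-5.25820236e-04 -1.32633915e-01 -3.92815325e-01  1.91417069e+00
  4.99205450e-02  9.30552089e-01 -6.98264839e-01]
```

```bash
python3 -m pendant '[[-0.04,-0.03,0,-0.04,0.02,0.47,-0.2],[-0.04,-0.03,0.2,-0.04,0.02,0.47,-0.2],[-0.04,-0.03,0.5,-0.04,0.02,0.47,-0.2],[-0.04,-0.03,0.8,-0.04,0.02,0.47,-0.2],[-0.04,-0.03,1.1,-0.04,0.02,0.47,-0.2],[-0.04,-0.03,1.4,-0.04,0.02,0.47,-0.2],[-0.04,-0.03,1.7,-0.04,0.02,0.47,-0.2],[-0.04,-0.03,1.86,-0.04,0.02,0.47,-0.2],[-0.04,-0.03,1.86,-0.04,0.02,0.47,-0.2],[-0.04,-0.03,1.86,-0.04,0.02,0.47,-0.2]]'; python3 - <<'E'
from h import *
rel(wh(0,.133),turned(TILT,120))
E
```

```text
clock: 28.8
position: [0.565, 0.1633, 0.2119]
ee_rot: [0.797, 0.565, 0.196, 0.091]
ft_force: [-0.3, 0.4, 0.5]
grip_width: 0.401
grasp_force: 0.0
[-0.0, 0.009, -0.007, -0.001, 0.003, 0.03]
```

```bash
python3 -m pendant '[[0,0.01,0,0,0,0.03,-1],[0,0.01,0,0,0,0.03,-1],[0,0.01,0,0,0,0.03,-1],[0,0.01,0,0,0,0.03,-1],[0,0.01,0,0,0,-0.3,-1],[0,0.01,0,0,0,-0.8,-1],[0,0.01,0,0,0,-1.4,-1],[0,0.01,0,0,0,-2,-1],[0,0.01,0,0,0,-2.6,-1],[0,0.01,0,0,0,-3,-1]]' 60; python3 - <<'E'
from h import *
rel(wh(0,.133),turned(TILT,60)); print(manip.get_obs()["torque"],manip.get_obs()["joint_pos"])
E
```

```text
clock: 30.05
position: [0.5627, 0.1642, 0.2108]
ee_rot: [0.661, 0.72, 0.171, 0.128]
ft_force: [-18.7, 1.7, 7.2]
grip_width: 0.175
grasp_force: 60.0
[-0.027, 0.058, -0.009, -0.038, -0.012, -4.444]
[0.24187139 3.2956518  0.27090711] [ 0.00562451  0.01812522 -0.42208139  1.96749603  0.15328052  0.74258345
 -0.42086572]
```

```bash
python3 -m pendant '[[0,0,0,0,0,-0.5,-1],[0,0,0,0,0,-1.1,-1],[0,0,0,0,0,-1.7,-1],[0,0,0,0,0,-2.3,-1],[0,0,0,0,0,-2.9,-1],[0,0,0,0,0,-3.5,-1],[0,0,0,0,0,-4,-1],[0,0,0,0,0,-4.4,-1],[0,0,0,0,0,-4.45,-1],[0,0,0,0,0,-4.45,-1]]' 60; python3 - <<'E'
from h import *
rel(wh(0,.133),turned(TILT,60)); print(manip.get_obs()["torque"],manip.get_obs()["joint_pos"])
E
```

```text
clock: 31.3
position: [0.5626, 0.1642, 0.2107]
ee_rot: [0.41, 0.887, 0.123, 0.174]
ft_force: [-19.3, 1.7, 7.1]
grip_width: 0.177
grasp_force: 60.1
[-0.055, 0.034, -0.009, -0.034, -0.022, -0.007]
[0.03299397 3.29710298 0.29137169] [ 0.01422403  0.01856474 -0.43071414  1.96721664  0.15393108  0.74276795
  0.19819601]
```

Now release, lift and draw back for a last look.

```bash
python3 -m pendant '[[0,0,0,0,0,0,-0.2],[0,0,0,0,0,0,-0.2],[0,0,0,0,0,0,-0.2],[0,0,-0.2,0,0,0,-0.2],[0,0,-0.7,0,0,0,-0.2],[0,0,-1.3,0,0,0,-0.2],[0,0,-2,0,0,0,-0.2],[0,0,-2.7,0,0,0,-0.2],[0,0,-3.4,0,0,0,-0.2],[0,0,-3.4,0,0,0,-0.2]]'; python3 - <<'E'
from h import *
rel(wh(-.09,.32),turned(TILT,60)); rel([.42,.0,.34],turned(TILT,60))
E
```

```text
clock: 32.55
position: [0.4948, 0.1505, 0.3696]
ee_rot: [0.41, 0.885, 0.126, 0.179]
ft_force: [0.0, -1.1, -0.1]
grip_width: 0.401
grasp_force: 0.0
[0.905, -1.592, -0.295, 0.03, 0.018, -0.018]
[-1.3, -3.14, -0.326, 0.03, 0.018, -0.018]
```

```bash
python3 -m pendant '[[-0.3,-0.7,0,0,0,0,-0.2],[-0.6,-1.4,-0.1,0,0,0,-0.2],[-0.9,-2.1,-0.2,0,0,0,-0.2],[-1.2,-2.8,-0.3,0,0,0,-0.2],[-1.3,-3.4,-0.3,0,0,0,-0.2],[-1.3,-3.8,-0.3,0,0,0,-0.2],[-1.3,-3.8,-0.3,0,0,0,-0.2],[-1.3,-3.8,-0.3,0,0,0,-0.2],[-1.3,-3.8,-0.3,0,0,0,-0.2],[-1.3,-3.8,-0.3,0,0,0,-0.2]]'; python3 - <<'E'
from h import *
caps("pics/c4.png"); print(manip.get_obs()["joint_velocities"].round(3))
E
```

```text
clock: 33.8
position: [0.4048, -0.0213, 0.3232]
ee_rot: [0.41, 0.887, 0.124, 0.174]
ft_force: [1.0, -0.2, -0.2]
grip_width: 0.401
grasp_force: 0.0
cap 36 [0.0707 0.0004 0.1114] top 0.1137
cap 34 [ 0.034  -0.0682  0.1119] top 0.1151
cap 36 [0.0348 0.0621 0.1111] top 0.1147
cap 34 [-0.0426 -0.0669  0.1114] top 0.1147
[ 0.012 -0.002 -0.003  0.001 -0.003 -0.001  0.003]
```

View pics/c4.png

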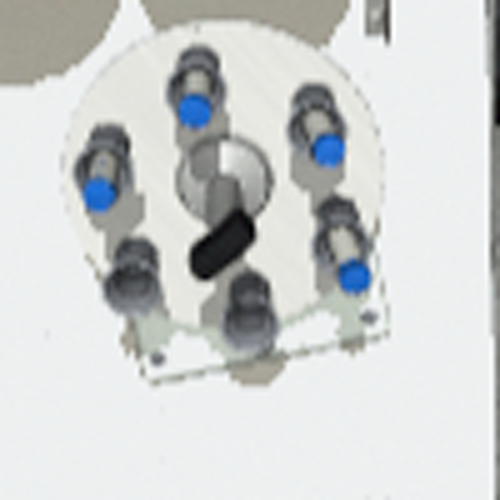

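The picture shows the wheel two clicks on, with the loaded tubes home at (329,150) and (355,276), the pointer pocket empty and the arm clear.

```bash
python3 -c "
from workcell import manip
print(manip.hand_in())"
```

```text
the job is handed in; nothing more can be done
None
```

Both tubes stand home in pockets 1 and 2, the wheel rests two clicks counter-clockwise with the arm clear, and the job was handed in at about 34 s; `hand_in()` returned no verdict.

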